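# Remote controls from the charging docks to the sofa rack, in reverse order

## Robot

A 6-joint arm with a two-finger parallel gripper is mounted at the origin on the work surface. World frame = base frame: x ahead of the robot, y to its left, z up, the work surface at z = 0. Lengths are in m, angles in degrees, forces in N, time in s.
With the tool pointing down it reaches from about 0.3 to 0.75 m from the base axis. Payload 8.5 kg.
Tool frame: the origin (TCP) lies on the mounting face of the last link; the fingertips stand 173 mm ahead of it and the grasp point (between the pads) lies 155 mm ahead of it (env.tips_ahead is the distance from the TCP to the fingertips, in m); z points along the fingers, x is the direction in which the jaws open and shut, and the axes are right-handed (so a half turn about z gives the same grasp; the last joint's range is limited). The gripper opens to 85 mm and grips with 20 to 120 N. Pads are 22 mm wide; open, the fingers measure 114 mm over their backs; the gripper's body (76 mm by 85 mm) begins 54 mm behind the grasp point. The pads swing forward as they close: fully open they stand 13 mm farther back than shut.
Start: joints at [63.581, 21.807, 74.336, -0, 83.858, -12.336], TCP at [0.134, 0.533, 0.405] pointing down, gripper open.
Joint ranges: [-178.18, 178.18], [-50.72, 133.34], [12.68, 142.11], [-81.47, 261.47], [9.98, 163.14], [-165.26, 165.26]. Speed limits (degrees/s): [136.94, 136.94, 180, 180, 180, 180].

## Interface

Orientations are given as a 3x3 rotation matrix whose columns are the frame's x, y, z axes.
In Python, from rig import env gives the robot as it stands. The module is installed in compiled form; this text tells all that it offers.
- The arm moves only by the tool step_arm, never from a script. Its argument "increments" is a list of rows, each an object of numbers: "x", "y", "z": the shift along the tool's x, y, z in cm; "wx", "wy", "wz": the turn, a rotation vector about the tool's x, y, z in rad; "gripper": the finger opening in cm, from 0 to 8.54. A call has 1 to 20 rows; each row shifts and turns the commanded pose from where the row before left it, along the tool's axes as they then stand; what a row does not reach is not made up. A row lasts 1/10 s, in which the tool goes at most 50 mm and 8.59 degrees, less where a joint would pass 70% of its speed; a pose out of reach is approached as far as the arm can. A call with a gripper value outside its range is refused whole. The fingers move at their own pace and stop on an object; "newtons" is the grip in N (left out, the last holds). Time passes only in rows, so rows that do not move let the fingers close. It gives the time, the measured TCP pose, the force and the opening at its end, in the units of the state.
- env.observe(): the state, without advancing time (a new reading comes with each control period).
- env.get_image(name): name is "scene" or "top"; returns a dict with "color" (384x512x3 uint8, blue, green, red), "camera_matrix" (3x3 intrinsics, pixels), "distortion" ([k1, k2, p1, p2, k3] as OpenCV has them; the pictures are not rectified), "rvec" (rotation vector, rad) and "tvec" (3), from world to camera coordinates, as OpenCV has them. Camera axes: x right, y down, z forward; pixel columns grow to the right and rows downward; lengths in m; the calibration is good to about 2 mm. A picture is of the moment at which its call begins. There is no depth.
- env.close_job(): hands the job in, once; it reports no verdict.
The state is a dict: "time_s": time; "q": joint angles; "qvel": joint speeds; "joint_efforts": joint torques, N m; "position": TCP position; "tool_rot": TCP orientation; "ft_force": force on the tool from outside, world axes, zero at the start; "wrist_torque": the same for the moment, N m; "grip_width": finger opening in m.
Only numpy, scipy, OpenCV 4.12 (cv2) and the standard library are available. Lean on these libraries where they do the work, as an engineer would, in place of code of your own. Each camera call takes 0.05 s, during which the arm holds its last target. There are 200 camera calls.

## Task

The four remote controls lie side by side on their charging docks. Lay them all in the wooden rack, one in each of its four places, in the reverse order, so that whoever sits on the opposite sofa finds them in the familiar row: the remote from the left end of the docks goes to the right end of the rack, and so on to the other end. Set each one down, without dropping it, flat with the keys up, lengthwise across both rails and about centred between the stops of its place.

Things in the scene. Friction and masses are not known exactly. Their poses are not given: they have to be found in the camera images.
- remote_black: black TV remote control, loose, about 110 g, a flat bar 150 long (own x) x 36 wide (own y) x 20 thick (own z, keys on top). Origin at the centre of its underside. At the start it lies keys up on the dock of its own colour; take it across its 36 mm width at mid-length, where there is free space beside it and under it.
- remote_white: white TV remote control, loose, about 110 g, a flat bar 150 long (own x) x 36 wide (own y) x 20 thick (own z, keys on top). Origin at the centre of its underside. At the start it lies keys up on the dock of its own colour; take it across its 36 mm width at mid-length, where there is free space beside it and under it.
- remote_red: red TV remote control, loose, about 110 g, a flat bar 150 long (own x) x 36 wide (own y) x 20 thick (own z, keys on top). Origin at the centre of its underside. At the start it lies keys up on the dock of its own colour; take it across its 36 mm width at mid-length, where there is free space beside it and under it.
- remote_blue: blue TV remote control, loose, about 110 g, a flat bar 150 long (own x) x 36 wide (own y) x 20 thick (own z, keys on top). Origin at the centre of its underside. At the start it lies keys up on the dock of its own colour; take it across its 36 mm width at mid-length, where there is free space beside it and under it.
- dock_black: black charging dock, fixed on the board, on which the black remote lies at the start. Two rests at x = -50 and +50 (24 long, 66 wide, top at z = 20, with end cheeks up to z = 30, 54 between them), joined by a strip 172 x 16 x 8. Origin at the centre of its underside; x along the remote, parallel to the board's x. The remote's origin starts at z = 20, within 6 mm and 0.05 rad of the dock's.
- dock_white: white charging dock, fixed on the board, on which the white remote lies at the start. Two rests at x = -50 and +50 (24 long, 66 wide, top at z = 20, with end cheeks up to z = 30, 54 between them), joined by a strip 172 x 16 x 8. Origin at the centre of its underside; x along the remote, parallel to the board's x. The remote's origin starts at z = 20, within 6 mm and 0.05 rad of the dock's.
- dock_red: red charging dock, fixed on the board, on which the red remote lies at the start. Two rests at x = -50 and +50 (24 long, 66 wide, top at z = 20, with end cheeks up to z = 30, 54 between them), joined by a strip 172 x 16 x 8. Origin at the centre of its underside; x along the remote, parallel to the board's x. The remote's origin starts at z = 20, within 6 mm and 0.05 rad of the dock's.
- dock_blue: blue charging dock, fixed on the board, on which the blue remote lies at the start. Two rests at x = -50 and +50 (24 long, 66 wide, top at z = 20, with end cheeks up to z = 30, 54 between them), joined by a strip 172 x 16 x 8. Origin at the centre of its underside; x along the remote, parallel to the board's x. The remote's origin starts at z = 20, within 6 mm and 0.05 rad of the dock's.
- board: grey charging board, fixed, 8 thick, 310 along the row. Origin at the underside, mid-row; x along the remotes, y along the row. Docks stand at z = 8, y = -117, -39, +39 and +117 (42 free between remotes). Within 0.25 rad y points to the robot's left. Board and rack stand side by side, either one on the left. Two batteries 40 tall on its far edge (x = 118) are not part of the job.
- rack: wooden rack, fixed, empty: base plate 8 thick, two rails along y at x = -50 and +50 (24 wide, top at z = 28) with stops (18 thick, top at z = 38) that part them into four places, 60 wide, at x = 0, y = -117, -39, +39 and +117. Origin at the underside, amid the places. A remote lies along x across both rails, its origin at z = 28. Within 0.25 rad y points to the robot's left.
Things that resemble listed ones, but are neither listed nor needed, are in the scene too. Leave any green or turquoise look-alike of the remote_red alone. What is shaped like the remote_black but green is not meant.

How it is judged (in metres and radians):
At the end, for the whole second after the job is handed in: Each remote rests, released, in the rack place mirroring its dock's place (dock at board y -> rack place at -y): within 16 mm across and 25 mm along, 28 +- 6 mm above the rack's underside, keys up, level within 0.12 rad, along the rack's x within 0.25 rad (either end first), under 0.02 m/s (x of remote_black in the frame of rack between -0.025 and 0.025 m and z of remote_black in the frame of rack between 0.022 and 0.034 m and angle between each of remote_black, remote_white, remote_red, remote_blue's own z axis and vertical below 0.12 rad and angle between the x axis of each of remote_black, remote_white, remote_red, remote_blue and the x axis of rack, either way round below 0.25 rad and linear speed of each of remote_black, remote_white, remote_red, remote_blue below 0.02 m/s and contact force between each of remote_black, remote_white, remote_red, remote_blue and the fingers below 0.05 N and ((y of dock_black in the frame of board between -0.137 and -0.097 m and y of remote_black in the frame of rack between 0.101 and 0.133 m) or (y of dock_black in the frame of board between -0.059 and -0.019 m and y of remote_black in the frame of rack between 0.023 and 0.055 m) or (y of dock_black in the frame of board between 0.019 and 0.059 m and y of remote_black in the frame of rack between -0.055 and -0.023 m) or (y of dock_black in the frame of board between 0.097 and 0.137 m and y of remote_black in the frame of rack between -0.133 and -0.101 m)) and x of remote_white in the frame of rack between -0.025 and 0.025 m and z of remote_white in the frame of rack between 0.022 and 0.034 m and ((y of dock_white in the frame of board between -0.137 and -0.097 m and y of remote_white in the frame of rack between 0.101 and 0.133 m) or (y of dock_white in the frame of board between -0.059 and -0.019 m and y of remote_white in the frame of rack between 0.023 and 0.055 m) or (y of dock_white in the frame of board between 0.019 and 0.059 m and y of remote_white in the frame of rack between -0.055 and -0.023 m) or (y of dock_white in the frame of board between 0.097 and 0.137 m and y of remote_white in the frame of rack between -0.133 and -0.101 m)) and x of remote_red in the frame of rack between -0.025 and 0.025 m and z of remote_red in the frame of rack between 0.022 and 0.034 m and ((y of dock_red in the frame of board between -0.137 and -0.097 m and y of remote_red in the frame of rack between 0.101 and 0.133 m) or (y of dock_red in the frame of board between -0.059 and -0.019 m and y of remote_red in the frame of rack between 0.023 and 0.055 m) or (y of dock_red in the frame of board between 0.019 and 0.059 m and y of remote_red in the frame of rack between -0.055 and -0.023 m) or (y of dock_red in the frame of board between 0.097 and 0.137 m and y of remote_red in the frame of rack between -0.133 and -0.101 m)) and x of remote_blue in the frame of rack between -0.025 and 0.025 m and z of remote_blue in the frame of rack between 0.022 and 0.034 m and ((y of dock_blue in the frame of board between -0.137 and -0.097 m and y of remote_blue in the frame of rack between 0.101 and 0.133 m) or (y of dock_blue in the frame of board between -0.059 and -0.019 m and y of remote_blue in the frame of rack between 0.023 and 0.055 m) or (y of dock_blue in the frame of board between 0.019 and 0.059 m and y of remote_blue in the frame of rack between -0.055 and -0.023 m) or (y of dock_blue in the frame of board between 0.097 and 0.137 m and y of remote_blue in the frame of rack between -0.133 and -0.101 m))); the robot touches nothing.
It fails at once if the black remote is dropped or thrown (moves faster than 0.7 m/s with no finger on it) (linear speed of remote_black above 0.7 m/s and contact force between remote_black and the fingers below 0.05 N).
It fails at once if the white remote is dropped or thrown (moves faster than 0.7 m/s with no finger on it) (linear speed of remote_white above 0.7 m/s and contact force between remote_white and the fingers below 0.05 N).
It fails at once if the red remote is dropped or thrown (moves faster than 0.7 m/s with no finger on it) (linear speed of remote_red above 0.7 m/s and contact force between remote_red and the fingers below 0.05 N).
It fails at once if the blue remote is dropped or thrown (moves faster than 0.7 m/s with no finger on it) (linear speed of remote_blue above 0.7 m/s and contact force between remote_blue and the fingers below 0.05 N).
It also fails if it takes over 106 s, if anything falls off the work surface, if the arm or the gripper's body presses on something with over 40 N, if the wrist force passes 120 N, or if a joint passes its speed limit or range.

## Working session

There is one attempt and no reset: what is moved stays moved. The work goes in short steps, Python scripts to look and compute and a tool call to move; the robot and the scene stay as the last step left them, time stands still between calls to the robot, and variables do not carry over. Pictures are saved under pics/ and viewed, about 12 in all and at most 16, crops included, and the job is handed in when it is done.

Besides the shell and the picture viewer there is one more tool, called after ">>>" as name([rows], argument=value, ...), one row to a line, values as JSON. step_arm: Moves the arm, as the interface text tells. Its arguments: {"type":"object","properties":{"increments":{"type":"array"},"newtons":{"type":"number"}},"required":["increments"]}

```bash
mkdir -p pics
python3 - <<'E'
from rig import env
import cv2,numpy as np
o=env.observe()
print(o['time_s'],o['position'],np.round(o['tool_rot'],3).tolist(),o['grip_width'])
for n in('scene','top'):
    d=env.get_image(n); cv2.imwrite(f'pics/{n}0.png',d['color'])
    R=cv2.Rodrigues(np.array(d['rvec'],float))[0]; print(n,(-R.T@np.array(d['tvec']).ravel()).round(3),R[2].round(2),np.array(d['camera_matrix']).round(1).tolist(),d['distortion'])
E
```

```text
0.0 [0.13379921 0.53342653 0.4041118 ] [[0.243, 0.97, -0.001], [0.97, -0.243, -0.001], [-0.001, -0.0, -1.0]] 0.0853922354896491
scene [ 1.358 -0.181  1.073] [-0.66  0.07 -0.75] [[483.2, 0.0, 258.0], [0.0, 483.2, 187.8], [0.0, 0.0, 1.0]] [-0.09118811  0.          0.          0.          0.        ]
top [ 0.205 -0.099  1.309] [ 0.19  0.01 -0.98] [[448.9, 0.0, 252.5], [0.0, 448.9, 192.3], [0.0, 0.0, 1.0]] [-0.03007398  0.          0.          0.          0.        ]
```

View pics/scene0.png

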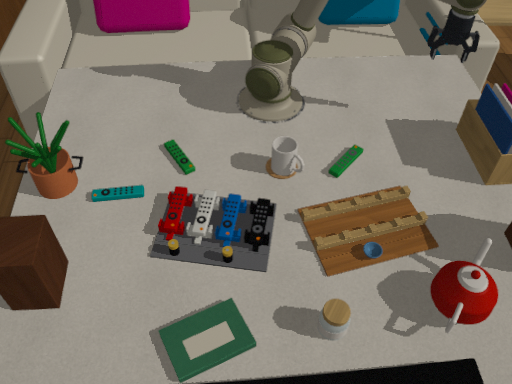

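View pics/top0.png

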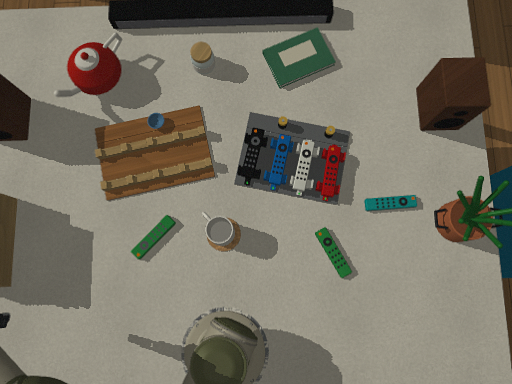

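The top view shows the board at right with black (250,153), blue (280,160), white (304,165) and red (330,170). The rack is at left, about (155,152), with a blue bowl on its far edge at (156,121). The remote-like things elsewhere are green (154,237), green (333,252) and turquoise (390,203), and they don't match the description. The four on the docks do. I'll confirm that in an enlarged crop.

Run:
```python
import cv2
t=cv2.imread('pics/top0.png'); cv2.imwrite('pics/c1.png',cv2.resize(t[95:215,90:360],None,fx=2.95,fy=2.95,interpolation=cv2.INTER_CUBIC))
s=cv2.imread('pics/scene0.png'); cv2.imwrite('pics/c2.png',cv2.resize(s[175:285,145:445],None,fx=2.65,fy=2.65,interpolation=cv2.INTER_CUBIC))
```

```text
(no output)
```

View pics/c1.png

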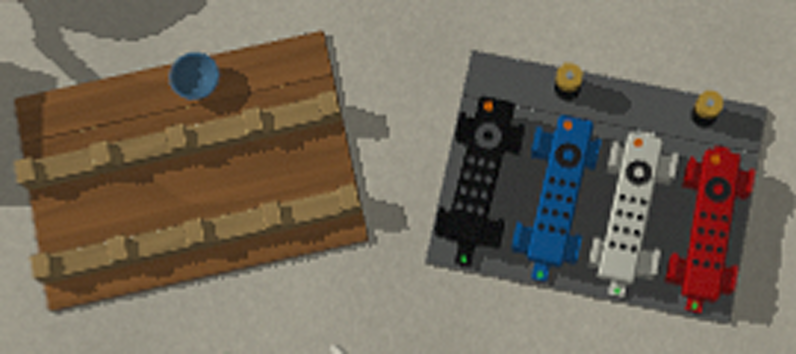

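View pics/c2.png

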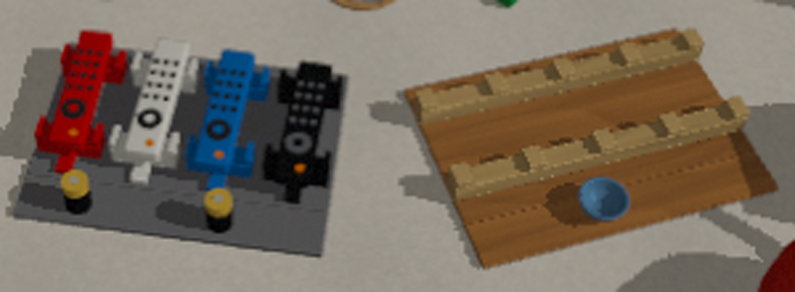

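```bash
cat > h.py <<'E'
from rig import env
import cv2,numpy as np
S=1000.0 # px per m
def rect(d,z,x0,x1,y0,y1):
    """picture resampled onto plane z; row = (x1-x)*S, col=(y1-y)*S"""
    c,r=np.meshgrid(np.arange(int((y1-y0)*S)),np.arange(int((x1-x0)*S)))
    P=np.stack([x1-r/S,y1-c/S,np.full(r.shape,z)],-1).reshape(-1,3)
    p=cv2.projectPoints(P,np.array(d['rvec'],float),np.array(d['tvec'],float),np.array(d['camera_matrix']),np.array(d['distortion']))[0]
    m=p.reshape(r.shape+(2,)).astype(np.float32)
    return cv2.remap(d['color'],m,None,cv2.INTER_LINEAR)
E
python3 - <<'E'
from h import *
d=env.get_image('top')
im=rect(d,.046,.35,.75,-.45,.35)
def show(n,m):
    m=m.astype(np.uint8)
    k,l,s,c=cv2.connectedComponentsWithStats(m)
    for i in range(1,k):
        if s[i,4]>600:
            r,q=np.nonzero(l==i); (cx,cy),(w,h),a=cv2.minAreaRect(np.stack([q,r],1).astype(np.float32))
            print(n,'x %.3f y %.3f'%(.75-cy/1000,.35-cx/1000),'size %.0f %.0f ang %.1f'%(w,h,a),s[i,4])
hsv=cv2.cvtColor(im,cv2.COLOR_BGR2HSV);h,s,v=cv2.split(hsv)
show('red',((h<8)|(h>172))&(s>150)&(v>80))
show('blue',(h>100)&(h<120)&(s>130)&(v>70))
show('white',(s<40)&(v>195))
show('black',(v<40))
im2=rect(d,.036,.35,.75,-.45,.35)
a=np.hstack([im])
for k in range(0,400,50): cv2.line(a,(0,k),(799,k),(0,255,255) if k%100==0 else (0,120,120),1)
for k in range(0,800,50): cv2.line(a,(k,0),(k,399),(0,255,255) if k%100==50 else (0,120,120),1)
cv2.imwrite('pics/rect.png',a); cv2.imwrite('pics/r36.png',im2)
E
```

```text
red x 0.498 y -0.313 size 67 169 ang 12.9 6231
blue x 0.533 y -0.163 size 67 170 ang 13.0 6228
black x 0.552 y -0.089 size 68 174 ang 12.9 6294
```

View pics/rect.png

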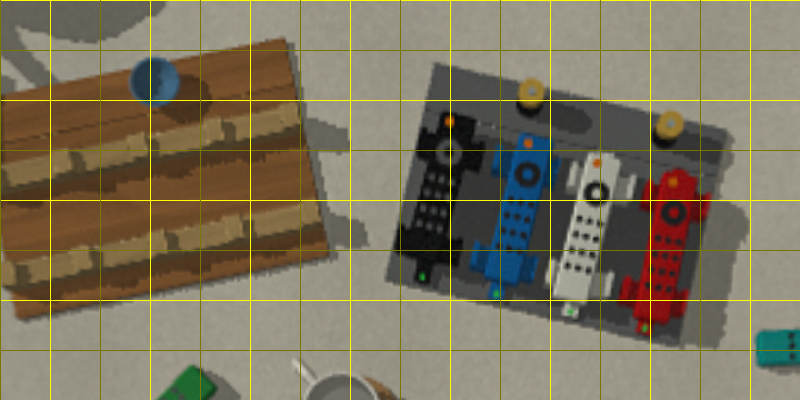

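The four on the docks are confirmed, and at this scale the board's yaw is about -12.9°. Next I'll measure the middle of each remote, and view the rack straightened by its own yaw.

Run:
```python
from h import *
d=env.get_image('top')
def loc(z,c,yaw,hx,hy):  # picture in local frame: row=(hx-x), col=(hy-y) mm
    q,r=np.meshgrid(np.arange(int(2*hy*S)),np.arange(int(2*hx*S)))
    X=hx-r/S;Y=hy-q/S;cs,sn=np.cos(yaw),np.sin(yaw)
    P=np.stack([c[0]+cs*X-sn*Y,c[1]+sn*X+cs*Y,np.full(r.shape,z)],-1).reshape(-1,3)
    p=cv2.projectPoints(P,np.array(d['rvec'],float),np.array(d['tvec'],float),np.array(d['camera_matrix']),np.array(d['distortion']))[0]
    return cv2.remap(d['color'],p.reshape(r.shape+(2,)).astype(np.float32),None,cv2.INTER_LINEAR)
yaw=-np.radians(12.9)
for n,c in dict(black=(.552,-.089),blue=(.533,-.163),white=(.515,-.238),red=(.498,-.313)).items():
    im=loc(.048,c,yaw,.09,.036); 
    hsv=cv2.cvtColor(im,cv2.COLOR_BGR2HSV);h,s,v=[a.astype(int) for a in cv2.split(hsv)]
    m={'red':((h<8)|(h>172))&(s>150)&(v>80),'blue':(h>100)&(h<120)&(s>130),'white':v>130,'black':v<35}[n]
    xs,ys,ws=[],[],[]
    for r in range(64,117):
        k=np.nonzero(m[r])[0]
        if len(k)>5: xs.append(90-r); ys.append(36-(k.min()+k.max())/2); ws.append(np.ptp(k))
    f=np.polyfit(xs,ys,1); print(n,'y off at mid %.1f slope %.3f width %.1f'%(f[1],f[0],np.median(ws)), 'world',np.round([c[0]-np.sin(yaw)*f[1]/1e3,c[1]+np.cos(yaw)*f[1]/1e3],4))
im=loc(.036,(.57,.20),np.radians(11.5),.14,.19)
a=cv2.resize(im,None,fx=2,fy=2)
for k in range(0,560,40): cv2.line(a,(0,k),(759,k),(0,255,255) if k==280 else (0,120,120),1)
for k in range(20,760,40): cv2.line(a,(k,0),(k,559),(0,255,255) if k==380 else (0,120,120),1)
cv2.imwrite('pics/rack.png',a)
```

```text
black y off at mid 1.4 slope -0.036 width 35.0 world [ 0.5523 -0.0876]
blue y off at mid -3.2 slope -0.018 width 35.0 world [ 0.5323 -0.1661]
white y off at mid 5.0 slope -0.037 width 32.0 world [ 0.5161 -0.2331]
red y off at mid -0.4 slope 0.023 width 36.0 world [ 0.4979 -0.3134]
```

View pics/rack.png

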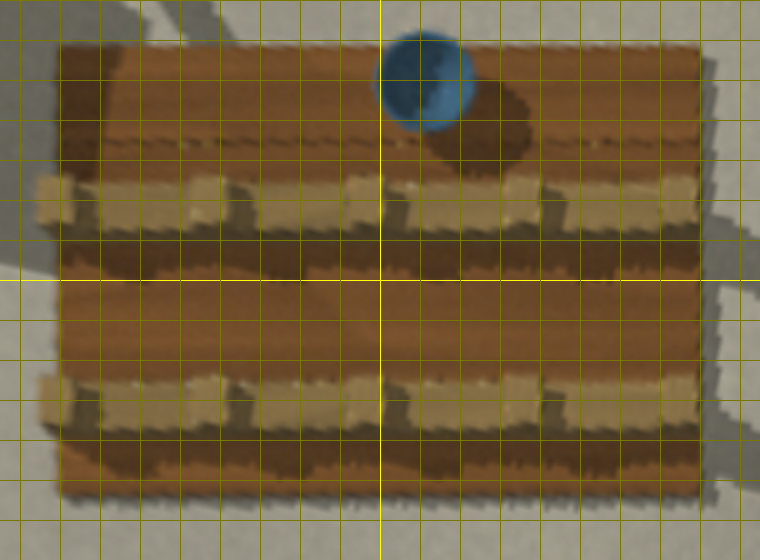

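```bash
cat >> h.py <<'E'
def plan(*wps):
    """wps: (x,y,tcp z,alpha deg of tool x); translate in the present frame, then turn"""
    o=env.observe(); p=np.array(o['position']); R=np.array(o['tool_rot']); al=np.degrees(np.arctan2(R[1,0],R[0,0]))
    print('t %.1f pos'%o['time_s'],p.round(4),'al %.1f tilt'%al,R[:,2].round(3),'grip %.4f'%o['grip_width'],'F',np.round(o['ft_force'],1))
    for w in wps:
        d=np.array(w[:3])-p; a=np.radians(al)
        print('  cm x %.2f y %.2f z %.2f  wz %.3f rad'%(100*(d[0]*np.cos(a)+d[1]*np.sin(a)),100*(d[0]*np.sin(a)-d[1]*np.cos(a)),-100*d[2],np.radians(al-w[3])))
        p=np.array(w[:3]); al=w[3]
E
python3 - <<'E'
from h import *
plan((.561,-.090,.293,75.5),(.561,-.09,.193,75.5),(.561,-.09,.293,101.5),(.576,.0894,.293,101.5))
E
```

```text
t 0.2 pos [0.1338 0.5334 0.4044] al 75.9 tilt [-0.    -0.001 -1.   ] grip 0.0851 F [0.4 0.9 0.1]
  cm x -50.07 y 56.60 z 11.14  wz 0.007 rad
  cm x 0.00 y 0.00 z 10.00  wz 0.000 rad
  cm x 0.00 y 0.00 z -10.00  wz -0.454 rad
  cm x 17.28 y 5.05 z -0.00  wz 0.000 rad
```

>>> step_arm([
  {"x": -2.63, "y": 2.98, "z": 0.59, "gripper": 6},
  {"x": -2.63, "y": 2.98, "z": 0.59},
  {"x": -2.63, "y": 2.98, "z": 0.59},
  {"x": -2.63, "y": 2.98, "z": 0.59},
  {"x": -2.63, "y": 2.98, "z": 0.59},
  {"x": -2.63, "y": 2.98, "z": 0.59},
  {"x": -2.63, "y": 2.98, "z": 0.59},
  {"x": -2.63, "y": 2.98, "z": 0.59},
  {"x": -2.63, "y": 2.98, "z": 0.59},
  {"x": -2.63, "y": 2.98, "z": 0.59},
  {"x": -2.63, "y": 2.98, "z": 0.59},
  {"x": -2.63, "y": 2.98, "z": 0.59},
  {"x": -2.63, "y": 2.98, "z": 0.59},
  {"x": -2.63, "y": 2.98, "z": 0.59},
  {"x": -2.63, "y": 2.98, "z": 0.59},
  {"x": -2.63, "y": 2.98, "z": 0.59},
  {"x": -2.63, "y": 2.98, "z": 0.59},
  {"x": -2.63, "y": 2.98, "z": 0.59},
  {"x": -2.63, "y": 2.98, "z": 0.59},
  {},
], newtons=40)

```text
invalid input at $.increments[0]: expected keys x, y, z, wx, wy, wz, gripper
```

>>> step_arm([
  {},
  {},
  {},
])

```text
invalid input at $.increments[0]: expected keys x, y, z, wx, wy, wz, gripper
```

Run:
```python
from h import *
plan((.561,-.090,.193,75.5))
cv2.imwrite('pics/a.png',np.vstack([cv2.resize(env.get_image('scene')['color'][150:270,130:310],None,fx=3,fy=3)]))
```

```text
t 0.2 pos [0.1338 0.5334 0.4044] al 75.9 tilt [-0.    -0.001 -1.   ] grip 0.0851 F [0.4 0.9 0.1]
  cm x -50.07 y 56.60 z 21.14  wz 0.007 rad
```

View pics/a.png

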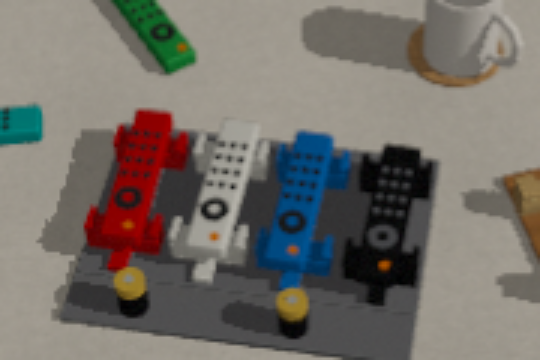

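The crop only shows the untouched scene, because both moves were refused: every row needs all seven keys. I'll send them again in full.

>>> step_arm([
  {"x": -3.13, "y": 3.54, "z": 0.7, "wx": 0, "wy": 0, "wz": 0, "gripper": 6},
  {"x": -3.13, "y": 3.54, "z": 0.7, "wx": 0, "wy": 0, "wz": 0, "gripper": 6},
  {"x": -3.13, "y": 3.54, "z": 0.7, "wx": 0, "wy": 0, "wz": 0, "gripper": 6},
  {"x": -3.13, "y": 3.54, "z": 0.7, "wx": 0, "wy": 0, "wz": 0, "gripper": 6},
  {"x": -3.13, "y": 3.54, "z": 0.7, "wx": 0, "wy": 0, "wz": 0, "gripper": 6},
  {"x": -3.13, "y": 3.54, "z": 0.7, "wx": 0, "wy": 0, "wz": 0, "gripper": 6},
  {"x": -3.13, "y": 3.54, "z": 0.7, "wx": 0, "wy": 0, "wz": 0, "gripper": 6},
  {"x": -3.13, "y": 3.54, "z": 0.7, "wx": 0, "wy": 0, "wz": 0, "gripper": 6},
  {"x": -3.13, "y": 3.54, "z": 0.7, "wx": 0, "wy": 0, "wz": 0, "gripper": 6},
  {"x": -3.13, "y": 3.54, "z": 0.7, "wx": 0, "wy": 0, "wz": 0, "gripper": 6},
  {"x": -3.13, "y": 3.54, "z": 0.7, "wx": 0, "wy": 0, "wz": 0, "gripper": 6},
  {"x": -3.13, "y": 3.54, "z": 0.7, "wx": 0, "wy": 0, "wz": 0, "gripper": 6},
  {"x": -3.13, "y": 3.54, "z": 0.7, "wx": 0, "wy": 0, "wz": 0, "gripper": 6},
  {"x": -3.13, "y": 3.54, "z": 0.7, "wx": 0, "wy": 0, "wz": 0, "gripper": 6},
  {"x": -3.13, "y": 3.54, "z": 0.7, "wx": 0, "wy": 0, "wz": 0, "gripper": 6},
  {"x": -3.13, "y": 3.54, "z": 0.7, "wx": 0, "wy": 0, "wz": 0, "gripper": 6},
  {"x": 0, "y": 0, "z": 0, "wx": 0, "wy": 0, "wz": 0, "gripper": 6},
  {"x": 0, "y": 0, "z": 0, "wx": 0, "wy": 0, "wz": 0, "gripper": 6},
], newtons=40)

```text
time_s: 2.05
position: [0.5615, -0.0908, 0.292]
tool_rot: [[0.245, 0.97, -0.001], [0.97, -0.245, 0.001], [0.0, -0.001, -1.0]]
ft_force: [-0.1, -0.3, 0.1]
grip_width: 0.0599
```

Run:
```python
from h import *
plan((.561,-.090,.193,75.5))
cv2.imwrite('pics/b.png',cv2.resize(env.get_image('scene')['color'][110:270,150:350],None,fx=3.5,fy=3.5))
```

```text
t 2.0 pos [ 0.5615 -0.0908  0.292 ] al 75.8 tilt [-0.001  0.001 -1.   ] grip 0.0599 F [-0.1 -0.3  0.1]
  cm x 0.07 y -0.06 z 9.90  wz 0.006 rad
```

View pics/b.png

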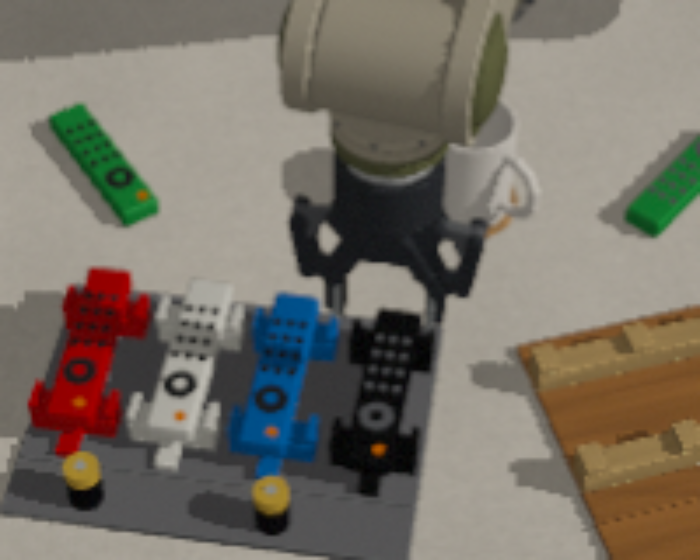

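The open fingers, at about (335,300) and (435,310) in the crop, are lined up on both sides of the black remote. I'll descend and grip.

>>> step_arm([
  {"x": 0, "y": 0, "z": 3, "wx": 0, "wy": 0, "wz": 0, "gripper": 6},
  {"x": 0, "y": 0, "z": 2.5, "wx": 0, "wy": 0, "wz": 0, "gripper": 6},
  {"x": 0, "y": 0, "z": 1.5, "wx": 0, "wy": 0, "wz": 0, "gripper": 6},
  {"x": 0, "y": 0, "z": 1.5, "wx": 0, "wy": 0, "wz": 0, "gripper": 6},
  {"x": 0, "y": 0, "z": 1, "wx": 0, "wy": 0, "wz": 0, "gripper": 6},
  {"x": 0, "y": 0, "z": 0.4, "wx": 0, "wy": 0, "wz": 0, "gripper": 6},
  {"x": 0, "y": 0, "z": 0, "wx": 0, "wy": 0, "wz": 0, "gripper": 6},
])

```text
time_s: 2.8
position: [0.5612, -0.0896, 0.1938]
tool_rot: [[0.243, 0.97, -0.0], [0.97, -0.243, 0.0], [0.0, -0.0, -1.0]]
ft_force: [-0.4, 0.9, -0.7]
grip_width: 0.06
```

>>> step_arm([
  {"x": 0, "y": 0, "z": 0, "wx": 0, "wy": 0, "wz": 0, "gripper": 3},
  {"x": 0, "y": 0, "z": 0, "wx": 0, "wy": 0, "wz": 0, "gripper": 3},
  {"x": 0, "y": 0, "z": 0, "wx": 0, "wy": 0, "wz": 0, "gripper": 3},
  {"x": 0, "y": 0, "z": 0, "wx": 0, "wy": 0, "wz": 0, "gripper": 3},
  {"x": 0, "y": 0, "z": 0, "wx": 0, "wy": 0, "wz": 0, "gripper": 3},
  {"x": 0, "y": 0, "z": 0, "wx": 0, "wy": 0, "wz": 0, "gripper": 3},
  {"x": 0, "y": 0, "z": 0, "wx": 0, "wy": 0, "wz": 0, "gripper": 3},
])

```text
time_s: 3.5
position: [0.5615, -0.0901, 0.1946]
tool_rot: [[0.243, 0.97, 0.002], [0.97, -0.243, -0.0], [-0.0, 0.002, -1.0]]
ft_force: [-0.2, -0.3, 6.2]
grip_width: 0.0351
```

>>> step_arm([
  {"x": 0, "y": 0, "z": -0.5, "wx": 0, "wy": 0, "wz": 0, "gripper": 3},
  {"x": 0, "y": 0, "z": -1, "wx": 0, "wy": 0, "wz": 0, "gripper": 3},
  {"x": 0, "y": 0, "z": -2, "wx": 0, "wy": 0, "wz": 0, "gripper": 3},
  {"x": 0, "y": 0, "z": -2.5, "wx": 0, "wy": 0, "wz": 0, "gripper": 3},
  {"x": 0, "y": 0, "z": -2, "wx": 0, "wy": 0, "wz": -0.09, "gripper": 3},
  {"x": 0, "y": 0, "z": -2, "wx": 0, "wy": 0, "wz": -0.09, "gripper": 3},
  {"x": 0, "y": 0, "z": 0, "wx": 0, "wy": 0, "wz": -0.09, "gripper": 3},
  {"x": 0, "y": 0, "z": 0, "wx": 0, "wy": 0, "wz": -0.09, "gripper": 3},
  {"x": 0, "y": 0, "z": 0, "wx": 0, "wy": 0, "wz": -0.09, "gripper": 3},
  {"x": 0, "y": 0, "z": 0, "wx": 0, "wy": 0, "wz": 0, "gripper": 3},
])

```text
time_s: 4.5
position: [0.5612, -0.0901, 0.2943]
tool_rot: [[-0.204, 0.979, 0.0], [0.979, 0.204, -0.0], [-0.0, 0.0, -1.0]]
ft_force: [0.2, -0.3, -0.9]
grip_width: 0.0354
```

Run:
```python
from h import *
plan((.576,.0894,.293,101.5),(.576,.0894,.1965,101.5))
```

```text
t 4.5 pos [ 0.5612 -0.0901  0.2943] al 101.7 tilt [ 0. -0. -1.] grip 0.0354 F [ 0.2 -0.3 -0.9]
  cm x 17.27 y 5.10 z 0.13  wz 0.004 rad
  cm x 0.00 y 0.00 z 9.65  wz 0.000 rad
```

>>> step_arm([
  {"x": 1.27, "y": 0.3, "z": 0, "wx": 0, "wy": 0, "wz": 0, "gripper": 3},
  {"x": 3, "y": 0.9, "z": 0, "wx": 0, "wy": 0, "wz": 0, "gripper": 3},
  {"x": 4, "y": 1.2, "z": 0, "wx": 0, "wy": 0, "wz": 0, "gripper": 3},
  {"x": 4, "y": 1.2, "z": 0, "wx": 0, "wy": 0, "wz": 0, "gripper": 3},
  {"x": 3, "y": 0.9, "z": 0, "wx": 0, "wy": 0, "wz": 0, "gripper": 3},
  {"x": 2, "y": 0.6, "z": 0, "wx": 0, "wy": 0, "wz": 0, "gripper": 3},
  {"x": 0, "y": 0, "z": 2, "wx": 0, "wy": 0, "wz": 0, "gripper": 3},
  {"x": 0, "y": 0, "z": 3, "wx": 0, "wy": 0, "wz": 0, "gripper": 3},
  {"x": 0, "y": 0, "z": 1.5, "wx": 0, "wy": 0, "wz": 0, "gripper": 3},
  {"x": 0, "y": 0, "z": 0, "wx": 0, "wy": 0, "wz": 0, "gripper": 3},
])

```text
time_s: 5.5
position: [0.5756, 0.0902, 0.2269]
tool_rot: [[-0.202, 0.979, -0.004], [0.979, 0.202, 0.0], [0.001, -0.004, -1.0]]
ft_force: [-0.6, 0.4, -0.8]
grip_width: 0.0354
```

Run:
```python
from h import *
plan((.576,.0894,.1955,101.5))
cv2.imwrite('pics/c.png',cv2.resize(env.get_image('scene')['color'][150:280,270:450],None,fx=4,fy=4))
```

```text
t 5.5 pos [0.5756 0.0902 0.2269] al 101.6 tilt [-0.004  0.    -1.   ] grip 0.0354 F [-0.6  0.4 -0.8]
  cm x -0.08 y 0.02 z 3.14  wz 0.002 rad
```

View pics/c.png

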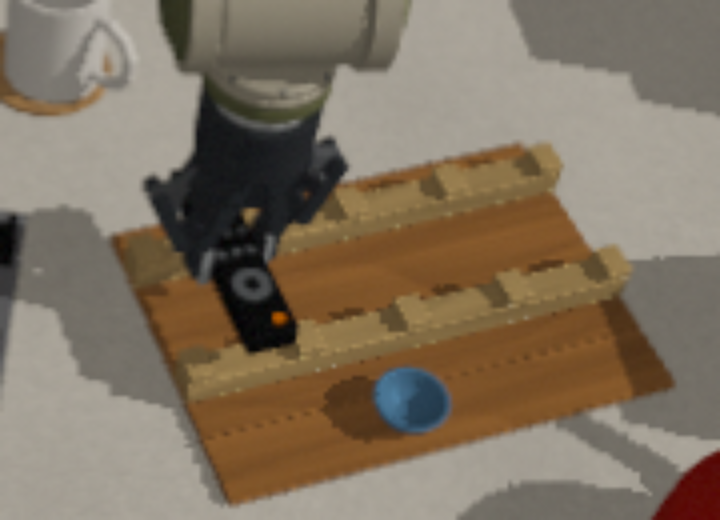

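The black remote hangs over the right-end place, its far end at about (270,335) in the crop, and parallax from its height accounts for the apparent offset. I'll lower it slowly.

>>> step_arm([
  {"x": -0.1, "y": 0, "z": 1, "wx": 0, "wy": 0, "wz": 0, "gripper": 3},
  {"x": 0, "y": 0, "z": 1, "wx": 0, "wy": 0, "wz": 0, "gripper": 3},
  {"x": 0, "y": 0, "z": 0.5, "wx": 0, "wy": 0, "wz": 0, "gripper": 3},
  {"x": 0, "y": 0, "z": 0.3, "wx": 0, "wy": 0, "wz": 0, "gripper": 3},
  {"x": 0, "y": 0, "z": 0.2, "wx": 0, "wy": 0, "wz": 0, "gripper": 3},
  {"x": 0, "y": 0, "z": 0.1, "wx": 0, "wy": 0, "wz": 0, "gripper": 3},
  {"x": 0, "y": 0, "z": 0, "wx": 0, "wy": 0, "wz": 0, "gripper": 3},
  {"x": 0, "y": 0, "z": 0, "wx": 0, "wy": 0, "wz": 0, "gripper": 3},
])

```text
time_s: 6.35
position: [0.5765, 0.0884, 0.1979]
tool_rot: [[-0.203, 0.979, 0.0], [0.979, 0.203, -0.0], [-0.0, 0.0, -1.0]]
ft_force: [-0.1, 0.4, -1.1]
grip_width: 0.0354
```

>>> step_arm([
  {"x": 0, "y": 0, "z": 0.15, "wx": 0, "wy": 0, "wz": 0, "gripper": 3},
  {"x": 0, "y": 0, "z": 0.1, "wx": 0, "wy": 0, "wz": 0, "gripper": 3},
  {"x": 0, "y": 0, "z": 0.1, "wx": 0, "wy": 0, "wz": 0, "gripper": 3},
  {"x": 0, "y": 0, "z": 0, "wx": 0, "wy": 0, "wz": 0, "gripper": 3},
  {"x": 0, "y": 0, "z": 0, "wx": 0, "wy": 0, "wz": 0, "gripper": 3},
])

```text
time_s: 6.85
position: [0.5764, 0.0883, 0.1946]
tool_rot: [[-0.203, 0.979, 0.0], [0.979, 0.203, -0.0], [-0.0, 0.0, -1.0]]
ft_force: [-2.5, 0.0, 5.6]
grip_width: 0.0352
```

The 5.6 N upward shows it resting on the rails. I'll release and rise.

>>> step_arm([
  {"x": 0, "y": 0, "z": 0, "wx": 0, "wy": 0, "wz": 0, "gripper": 4.5},
  {"x": 0, "y": 0, "z": 0, "wx": 0, "wy": 0, "wz": 0, "gripper": 5.5},
  {"x": 0, "y": 0, "z": 0, "wx": 0, "wy": 0, "wz": 0, "gripper": 5.5},
  {"x": 0, "y": 0, "z": 0, "wx": 0, "wy": 0, "wz": 0, "gripper": 5.5},
  {"x": 0, "y": 0, "z": -1, "wx": 0, "wy": 0, "wz": 0, "gripper": 5.5},
  {"x": 0, "y": 0, "z": -3, "wx": 0, "wy": 0, "wz": 0, "gripper": 5.5},
  {"x": 0, "y": 0, "z": -3, "wx": 0, "wy": 0, "wz": 0.09, "gripper": 6},
  {"x": 0, "y": 0, "z": -3, "wx": 0, "wy": 0, "wz": 0.09, "gripper": 6},
  {"x": 0, "y": 0, "z": 0, "wx": 0, "wy": 0, "wz": 0.09, "gripper": 6},
  {"x": 0, "y": 0, "z": 0, "wx": 0, "wy": 0, "wz": 0.09, "gripper": 6},
  {"x": 0, "y": 0, "z": 0, "wx": 0, "wy": 0, "wz": 0.09, "gripper": 6},
  {"x": 0, "y": 0, "z": 0, "wx": 0, "wy": 0, "wz": 0, "gripper": 6},
])

```text
time_s: 8.05
position: [0.5764, 0.0884, 0.2949]
tool_rot: [[0.244, 0.97, 0.001], [0.97, -0.244, -0.0], [0.0, 0.001, -1.0]]
ft_force: [-0.5, -0.5, 0.7]
grip_width: 0.0599
```

Run:
```python
from h import *
plan((.541,-.1683,.295,76),(.541,-.1683,.194,76),(.541,-.1683,.294,101.5),(.5606,.1659,.294,101.5))
cv2.imwrite('pics/d.png',cv2.resize(env.get_image('scene')['color'][150:280,270:450],None,fx=4,fy=4))
```

```text
t 8.1 pos [0.5764 0.0884 0.2949] al 75.9 tilt [ 0.001 -0.    -1.   ] grip 0.0599 F [-0.5 -0.5  0.7]
  cm x -25.76 y 2.83 z -0.01  wz -0.002 rad
  cm x 0.00 y 0.00 z 10.10  wz 0.000 rad
  cm x 0.00 y 0.00 z -10.00  wz -0.445 rad
  cm x 32.36 y 8.58 z -0.00  wz 0.000 rad
```

View pics/d.png

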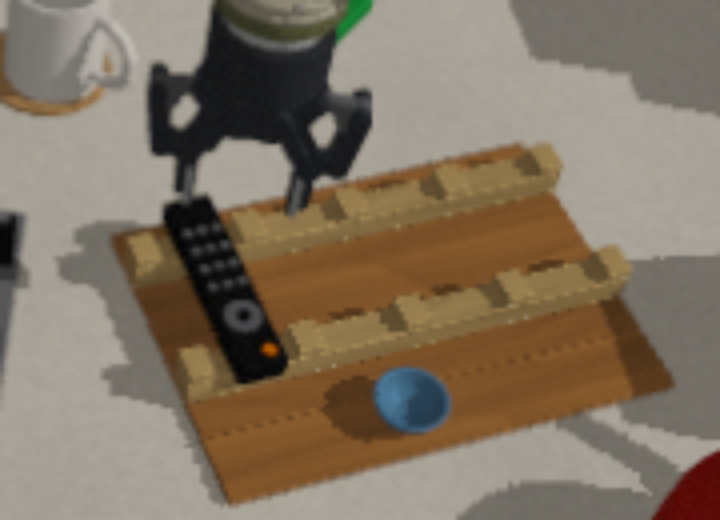

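The black remote lies in the right-end place, (225,290) in the crop, between its stops. Next is blue.

>>> step_arm([
  {"x": -3, "y": 0.33, "z": 0, "wx": 0, "wy": 0, "wz": 0, "gripper": 6},
  {"x": -4.6, "y": 0.5, "z": 0, "wx": 0, "wy": 0, "wz": 0, "gripper": 6},
  {"x": -4.6, "y": 0.5, "z": 0, "wx": 0, "wy": 0, "wz": 0, "gripper": 6},
  {"x": -4.6, "y": 0.5, "z": 0, "wx": 0, "wy": 0, "wz": 0, "gripper": 6},
  {"x": -4.6, "y": 0.5, "z": 0, "wx": 0, "wy": 0, "wz": 0, "gripper": 6},
  {"x": -3, "y": 0.35, "z": 0, "wx": 0, "wy": 0, "wz": 0, "gripper": 6},
  {"x": -1.35, "y": 0.15, "z": 0, "wx": 0, "wy": 0, "wz": 0, "gripper": 6},
  {"x": 0, "y": 0, "z": 2, "wx": 0, "wy": 0, "wz": 0, "gripper": 6},
  {"x": 0, "y": 0, "z": 2.5, "wx": 0, "wy": 0, "wz": 0, "gripper": 6},
  {"x": 0, "y": 0, "z": 2, "wx": 0, "wy": 0, "wz": 0, "gripper": 6},
  {"x": 0, "y": 0, "z": 2, "wx": 0, "wy": 0, "wz": 0, "gripper": 6},
  {"x": 0, "y": 0, "z": 1.1, "wx": 0, "wy": 0, "wz": 0, "gripper": 6},
  {"x": 0, "y": 0, "z": 0.5, "wx": 0, "wy": 0, "wz": 0, "gripper": 6},
  {"x": 0, "y": 0, "z": 0, "wx": 0, "wy": 0, "wz": 0, "gripper": 6},
])

```text
time_s: 9.5
position: [0.5414, -0.168, 0.1932]
tool_rot: [[0.243, 0.97, -0.0], [0.97, -0.243, 0.0], [0.0, -0.0, -1.0]]
ft_force: [0.2, 0.3, 0.3]
grip_width: 0.0597
```

>>> step_arm([
  {"x": 0, "y": 0, "z": 0, "wx": 0, "wy": 0, "wz": 0, "gripper": 3},
  {"x": 0, "y": 0, "z": 0, "wx": 0, "wy": 0, "wz": 0, "gripper": 3},
  {"x": 0, "y": 0, "z": 0, "wx": 0, "wy": 0, "wz": 0, "gripper": 3},
  {"x": 0, "y": 0, "z": 0, "wx": 0, "wy": 0, "wz": 0, "gripper": 3},
  {"x": 0, "y": 0, "z": 0, "wx": 0, "wy": 0, "wz": 0, "gripper": 3},
  {"x": 0, "y": 0, "z": 0, "wx": 0, "wy": 0, "wz": 0, "gripper": 3},
  {"x": 0, "y": 0, "z": 0, "wx": 0, "wy": 0, "wz": 0, "gripper": 3},
])

```text
time_s: 10.2
position: [0.5415, -0.1684, 0.1943]
tool_rot: [[0.243, 0.97, 0.002], [0.97, -0.243, -0.001], [-0.0, 0.002, -1.0]]
ft_force: [-0.1, 0.2, 6.3]
grip_width: 0.0354
```

>>> step_arm([
  {"x": 0, "y": 0, "z": -0.5, "wx": 0, "wy": 0, "wz": 0, "gripper": 3},
  {"x": 0, "y": 0, "z": -1, "wx": 0, "wy": 0, "wz": 0, "gripper": 3},
  {"x": 0, "y": 0, "z": -2, "wx": 0, "wy": 0, "wz": 0, "gripper": 3},
  {"x": 0, "y": 0, "z": -2.5, "wx": 0, "wy": 0, "wz": 0, "gripper": 3},
  {"x": 0, "y": 0, "z": -2, "wx": 0, "wy": 0, "wz": -0.09, "gripper": 3},
  {"x": 0, "y": 0, "z": -2, "wx": 0, "wy": 0, "wz": -0.09, "gripper": 3},
  {"x": 0, "y": 0, "z": 0, "wx": 0, "wy": 0, "wz": -0.09, "gripper": 3},
  {"x": 0, "y": 0, "z": 0, "wx": 0, "wy": 0, "wz": -0.09, "gripper": 3},
  {"x": 0, "y": 0, "z": 0, "wx": 0, "wy": 0, "wz": -0.09, "gripper": 3},
  {"x": 2.1, "y": 0.5, "z": 0, "wx": 0, "wy": 0, "wz": 0, "gripper": 3},
  {"x": 4.5, "y": 1.2, "z": 0, "wx": 0, "wy": 0, "wz": 0, "gripper": 3},
  {"x": 4.5, "y": 1.2, "z": 0, "wx": 0, "wy": 0, "wz": 0, "gripper": 3},
  {"x": 4.5, "y": 1.2, "z": 0, "wx": 0, "wy": 0, "wz": 0, "gripper": 3},
  {"x": 4.5, "y": 1.2, "z": 0, "wx": 0, "wy": 0, "wz": 0, "gripper": 3},
  {"x": 4.5, "y": 1.2, "z": 0, "wx": 0, "wy": 0, "wz": 0, "gripper": 3},
  {"x": 4.5, "y": 1.2, "z": 0, "wx": 0, "wy": 0, "wz": 0, "gripper": 3},
  {"x": 2.2, "y": 0.6, "z": 0, "wx": 0, "wy": 0, "wz": 0, "gripper": 3},
  {"x": 1, "y": 0.25, "z": 0, "wx": 0, "wy": 0, "wz": 0, "gripper": 3},
  {"x": 0, "y": 0, "z": 0, "wx": 0, "wy": 0, "wz": 0, "gripper": 3},
])

```text
time_s: 12.1
position: [0.5593, 0.1659, 0.2935]
tool_rot: [[-0.204, 0.979, 0.0], [0.979, 0.204, -0.0], [-0.0, 0.0, -1.0]]
ft_force: [-0.4, -1.2, -0.6]
grip_width: 0.0351
```

Run:
```python
from h import *
plan((.5606,.1659,.1945,101.5))
```

```text
t 12.1 pos [0.5593 0.1659 0.2935] al 101.8 tilt [ 0. -0. -1.] grip 0.0351 F [-0.4 -1.2 -0.6]
  cm x -0.03 y 0.13 z 9.90  wz 0.005 rad
```

>>> step_arm([
  {"x": 0, "y": 0, "z": 2, "wx": 0, "wy": 0, "wz": 0, "gripper": 3},
  {"x": 0, "y": 0, "z": 2.5, "wx": 0, "wy": 0, "wz": 0, "gripper": 3},
  {"x": 0, "y": 0, "z": 2, "wx": 0, "wy": 0, "wz": 0, "gripper": 3},
  {"x": 0, "y": 0, "z": 1.5, "wx": 0, "wy": 0, "wz": 0, "gripper": 3},
  {"x": 0, "y": 0, "z": 0.8, "wx": 0, "wy": 0, "wz": 0, "gripper": 3},
  {"x": 0, "y": 0, "z": 0.5, "wx": 0, "wy": 0, "wz": 0, "gripper": 3},
  {"x": 0, "y": 0, "z": 0.2, "wx": 0, "wy": 0, "wz": 0, "gripper": 3},
  {"x": 0, "y": 0, "z": 0.2, "wx": 0, "wy": 0, "wz": 0, "gripper": 3},
  {"x": 0, "y": 0, "z": 0.1, "wx": 0, "wy": 0, "wz": 0, "gripper": 3},
  {"x": 0, "y": 0, "z": 0, "wx": 0, "wy": 0, "wz": 0, "gripper": 3},
  {"x": 0, "y": 0, "z": 0, "wx": 0, "wy": 0, "wz": 0, "gripper": 3},
])

```text
time_s: 13.2
position: [0.5595, 0.1654, 0.1955]
tool_rot: [[-0.203, 0.979, 0.0], [0.979, 0.203, 0.0], [-0.0, 0.0, -1.0]]
ft_force: [0.8, 1.2, -1.7]
grip_width: 0.0352
```

>>> step_arm([
  {"x": 0, "y": 0, "z": 0.1, "wx": 0, "wy": 0, "wz": 0, "gripper": 3},
  {"x": 0, "y": 0, "z": 0.1, "wx": 0, "wy": 0, "wz": 0, "gripper": 3},
  {"x": 0, "y": 0, "z": 0, "wx": 0, "wy": 0, "wz": 0, "gripper": 3},
  {"x": 0, "y": 0, "z": 0, "wx": 0, "wy": 0, "wz": 0, "gripper": 3},
])

```text
time_s: 13.6
position: [0.5595, 0.1654, 0.1943]
tool_rot: [[-0.203, 0.979, 0.001], [0.979, 0.203, -0.0], [-0.0, 0.001, -1.0]]
ft_force: [-3.5, -0.3, 7.8]
grip_width: 0.0354
```

Contact with the rails again (7.8 N). Release and rise.

>>> step_arm([
  {"x": 0, "y": 0, "z": 0, "wx": 0, "wy": 0, "wz": 0, "gripper": 4.5},
  {"x": 0, "y": 0, "z": 0, "wx": 0, "wy": 0, "wz": 0, "gripper": 5.5},
  {"x": 0, "y": 0, "z": 0, "wx": 0, "wy": 0, "wz": 0, "gripper": 5.5},
  {"x": 0, "y": 0, "z": 0, "wx": 0, "wy": 0, "wz": 0, "gripper": 5.5},
  {"x": 0, "y": 0, "z": -1, "wx": 0, "wy": 0, "wz": 0, "gripper": 5.5},
  {"x": 0, "y": 0, "z": -3, "wx": 0, "wy": 0, "wz": 0, "gripper": 5.5},
  {"x": 0, "y": 0, "z": -3, "wx": 0, "wy": 0, "wz": 0.09, "gripper": 6},
  {"x": 0, "y": 0, "z": -3, "wx": 0, "wy": 0, "wz": 0.09, "gripper": 6},
  {"x": 0, "y": 0, "z": 0, "wx": 0, "wy": 0, "wz": 0.09, "gripper": 6},
  {"x": 0, "y": 0, "z": 0, "wx": 0, "wy": 0, "wz": 0.09, "gripper": 6},
  {"x": 0, "y": 0, "z": 0, "wx": 0, "wy": 0, "wz": 0.09, "gripper": 6},
  {"x": 0, "y": 0, "z": 0, "wx": 0, "wy": 0, "wz": 0, "gripper": 6},
])

```text
time_s: 14.8
position: [0.5594, 0.1653, 0.2939]
tool_rot: [[0.244, 0.97, 0.001], [0.97, -0.244, 0.0], [0.0, 0.001, -1.0]]
ft_force: [0.1, -0.7, 0.1]
grip_width: 0.0605
```

Run:
```python
from h import *
plan((.525,-.2355,.295,76),(.525,-.2355,.1935,76),(.525,-.2355,.294,101.5),(.545,.2423,.294,101.5))
cv2.imwrite('pics/e.png',cv2.resize(env.get_image('scene')['color'][150:280,150:450],None,fx=2.6,fy=2.6))
```

```text
t 14.8 pos [0.5594 0.1653 0.2939] al 75.9 tilt [ 0.001  0.    -1.   ] grip 0.0605 F [ 0.1 -0.7  0.1]
  cm x -39.71 y 6.45 z -0.11  wz -0.002 rad
  cm x 0.00 y 0.00 z 10.15  wz 0.000 rad
  cm x 0.00 y 0.00 z -10.05  wz -0.445 rad
  cm x 46.42 y 11.49 z -0.00  wz 0.000 rad
```

View pics/e.png

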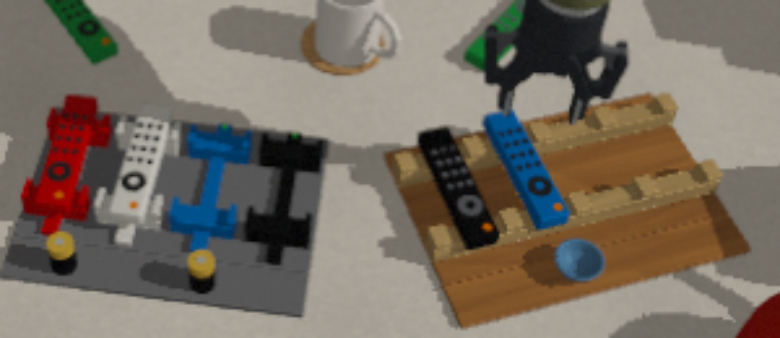

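Black (460,190) and blue (525,170) lie in their places, clear of the bowl, and white is at (140,175). On to white.

>>> step_arm([
  {"x": -2.5, "y": 0.4, "z": 0, "wx": 0, "wy": 0, "wz": 0, "gripper": 6},
  {"x": -4.7, "y": 0.76, "z": 0, "wx": 0, "wy": 0, "wz": 0, "gripper": 6},
  {"x": -4.7, "y": 0.76, "z": 0, "wx": 0, "wy": 0, "wz": 0, "gripper": 6},
  {"x": -4.7, "y": 0.76, "z": 0, "wx": 0, "wy": 0, "wz": 0, "gripper": 6},
  {"x": -4.7, "y": 0.76, "z": 0, "wx": 0, "wy": 0, "wz": 0, "gripper": 6},
  {"x": -4.7, "y": 0.76, "z": 0, "wx": 0, "wy": 0, "wz": 0, "gripper": 6},
  {"x": -4.7, "y": 0.76, "z": 0, "wx": 0, "wy": 0, "wz": 0, "gripper": 6},
  {"x": -4.7, "y": 0.76, "z": 0, "wx": 0, "wy": 0, "wz": 0, "gripper": 6},
  {"x": -3, "y": 0.5, "z": 0, "wx": 0, "wy": 0, "wz": 0, "gripper": 6},
  {"x": -1.3, "y": 0.2, "z": 0, "wx": 0, "wy": 0, "wz": 0, "gripper": 6},
  {"x": 0, "y": 0, "z": 2, "wx": 0, "wy": 0, "wz": 0, "gripper": 6},
  {"x": 0, "y": 0, "z": 2.5, "wx": 0, "wy": 0, "wz": 0, "gripper": 6},
  {"x": 0, "y": 0, "z": 2, "wx": 0, "wy": 0, "wz": 0, "gripper": 6},
  {"x": 0, "y": 0, "z": 2, "wx": 0, "wy": 0, "wz": 0, "gripper": 6},
  {"x": 0, "y": 0, "z": 1, "wx": 0, "wy": 0, "wz": 0, "gripper": 6},
  {"x": 0, "y": 0, "z": 0.5, "wx": 0, "wy": 0, "wz": 0, "gripper": 6},
  {"x": 0, "y": 0, "z": 0, "wx": 0, "wy": 0, "wz": 0, "gripper": 6},
  {"x": 0, "y": 0, "z": 0, "wx": 0, "wy": 0, "wz": 0, "gripper": 6},
])

```text
time_s: 16.65
position: [0.5254, -0.2353, 0.194]
tool_rot: [[0.243, 0.97, 0.001], [0.97, -0.243, -0.001], [-0.0, 0.001, -1.0]]
ft_force: [0.1, -0.8, 0.0]
grip_width: 0.0602
```

>>> step_arm([
  {"x": 0, "y": 0, "z": 0, "wx": 0, "wy": 0, "wz": 0, "gripper": 3},
  {"x": 0, "y": 0, "z": 0, "wx": 0, "wy": 0, "wz": 0, "gripper": 3},
  {"x": 0, "y": 0, "z": 0, "wx": 0, "wy": 0, "wz": 0, "gripper": 3},
  {"x": 0, "y": 0, "z": 0, "wx": 0, "wy": 0, "wz": 0, "gripper": 3},
  {"x": 0, "y": 0, "z": 0, "wx": 0, "wy": 0, "wz": 0, "gripper": 3},
  {"x": 0, "y": 0, "z": 0, "wx": 0, "wy": 0, "wz": 0, "gripper": 3},
  {"x": 0, "y": 0, "z": 0, "wx": 0, "wy": 0, "wz": 0, "gripper": 3},
])

```text
time_s: 17.35
position: [0.5253, -0.2355, 0.1941]
tool_rot: [[0.243, 0.97, 0.001], [0.97, -0.243, -0.001], [-0.001, 0.002, -1.0]]
ft_force: [-1.2, -1.3, 6.6]
grip_width: 0.0353
```

>>> step_arm([
  {"x": 0, "y": 0, "z": -0.5, "wx": 0, "wy": 0, "wz": 0, "gripper": 3},
  {"x": 0, "y": 0, "z": -1, "wx": 0, "wy": 0, "wz": 0, "gripper": 3},
  {"x": 0, "y": 0, "z": -2, "wx": 0, "wy": 0, "wz": 0, "gripper": 3},
  {"x": 0, "y": 0, "z": -2.5, "wx": 0, "wy": 0, "wz": 0, "gripper": 3},
  {"x": 0, "y": 0, "z": -2, "wx": 0, "wy": 0, "wz": -0.09, "gripper": 3},
  {"x": 0, "y": 0, "z": -2, "wx": 0, "wy": 0, "wz": -0.09, "gripper": 3},
  {"x": 0, "y": 0, "z": 0, "wx": 0, "wy": 0, "wz": -0.09, "gripper": 3},
  {"x": 0, "y": 0, "z": 0, "wx": 0, "wy": 0, "wz": -0.09, "gripper": 3},
  {"x": 0, "y": 0, "z": 0, "wx": 0, "wy": 0, "wz": -0.09, "gripper": 3},
])

```text
time_s: 18.25
position: [0.525, -0.2352, 0.294]
tool_rot: [[-0.206, 0.978, 0.0], [0.978, 0.206, -0.0], [-0.0, 0.0, -1.0]]
ft_force: [0.3, -0.9, -1.4]
grip_width: 0.0356
```

>>> step_arm([
  {"x": 2.1, "y": 0.5, "z": 0, "wx": 0, "wy": 0, "wz": 0, "gripper": 3},
  {"x": 4.5, "y": 1.13, "z": 0, "wx": 0, "wy": 0, "wz": 0, "gripper": 3},
  {"x": 4.5, "y": 1.13, "z": 0, "wx": 0, "wy": 0, "wz": 0, "gripper": 3},
  {"x": 4.5, "y": 1.13, "z": 0, "wx": 0, "wy": 0, "wz": 0, "gripper": 3},
  {"x": 4.5, "y": 1.13, "z": 0, "wx": 0, "wy": 0, "wz": 0, "gripper": 3},
  {"x": 4.5, "y": 1.13, "z": 0, "wx": 0, "wy": 0, "wz": 0, "gripper": 3},
  {"x": 4.5, "y": 1.13, "z": 0, "wx": 0, "wy": 0, "wz": 0, "gripper": 3},
  {"x": 4.5, "y": 1.13, "z": 0, "wx": 0, "wy": 0, "wz": 0, "gripper": 3},
  {"x": 4.5, "y": 1.13, "z": 0, "wx": 0, "wy": 0, "wz": 0, "gripper": 3},
  {"x": 4.5, "y": 1.13, "z": 0, "wx": 0, "wy": 0, "wz": 0, "gripper": 3},
  {"x": 2.8, "y": 0.65, "z": 0, "wx": 0, "wy": 0, "wz": 0, "gripper": 3},
  {"x": 1, "y": 0.25, "z": 0, "wx": 0, "wy": 0, "wz": 0, "gripper": 3},
  {"x": 0, "y": 0, "z": 0, "wx": 0, "wy": 0, "wz": 0, "gripper": 3},
  {"x": 0, "y": 0, "z": 0, "wx": 0, "wy": 0, "wz": 0, "gripper": 3},
])

```text
time_s: 19.65
position: [0.5444, 0.2415, 0.2934]
tool_rot: [[-0.202, 0.979, -0.0], [0.979, 0.202, -0.0], [-0.0, -0.0, -1.0]]
ft_force: [-0.3, -0.7, -2.0]
grip_width: 0.0354
```

Run:
```python
from h import *
plan((.545,.2423,.1955,101.5))
```

```text
t 19.6 pos [0.5444 0.2415 0.2934] al 101.7 tilt [-0. -0. -1.] grip 0.0354 F [-0.3 -0.7 -2. ]
  cm x 0.06 y 0.07 z 9.79  wz 0.003 rad
```

>>> step_arm([
  {"x": 0, "y": 0, "z": 2, "wx": 0, "wy": 0, "wz": 0, "gripper": 3},
  {"x": 0, "y": 0, "z": 2.5, "wx": 0, "wy": 0, "wz": 0, "gripper": 3},
  {"x": 0, "y": 0, "z": 2, "wx": 0, "wy": 0, "wz": 0, "gripper": 3},
  {"x": 0, "y": 0, "z": 1.5, "wx": 0, "wy": 0, "wz": 0, "gripper": 3},
  {"x": 0, "y": 0, "z": 0.8, "wx": 0, "wy": 0, "wz": 0, "gripper": 3},
  {"x": 0, "y": 0, "z": 0.5, "wx": 0, "wy": 0, "wz": 0, "gripper": 3},
  {"x": 0, "y": 0, "z": 0.2, "wx": 0, "wy": 0, "wz": 0, "gripper": 3},
  {"x": 0, "y": 0, "z": 0.2, "wx": 0, "wy": 0, "wz": 0, "gripper": 3},
  {"x": 0, "y": 0, "z": 0.1, "wx": 0, "wy": 0, "wz": 0, "gripper": 3},
  {"x": 0, "y": 0, "z": 0.1, "wx": 0, "wy": 0, "wz": 0, "gripper": 3},
  {"x": 0, "y": 0, "z": 0, "wx": 0, "wy": 0, "wz": 0, "gripper": 3},
  {"x": 0, "y": 0, "z": 0, "wx": 0, "wy": 0, "wz": 0, "gripper": 3},
])

```text
time_s: 20.85
position: [0.5444, 0.2425, 0.1943]
tool_rot: [[-0.203, 0.979, 0.0], [0.979, 0.203, 0.0], [-0.0, 0.0, -1.0]]
ft_force: [-0.2, 0.7, -0.9]
grip_width: 0.0354
```

>>> step_arm([
  {"x": 0, "y": 0, "z": 0.1, "wx": 0, "wy": 0, "wz": 0, "gripper": 3},
  {"x": 0, "y": 0, "z": 0.05, "wx": 0, "wy": 0, "wz": 0, "gripper": 3},
  {"x": 0, "y": 0, "z": 0, "wx": 0, "wy": 0, "wz": 0, "gripper": 3},
  {"x": 0, "y": 0, "z": 0, "wx": 0, "wy": 0, "wz": 0, "gripper": 3},
])

```text
time_s: 21.25
position: [0.5443, 0.2425, 0.1941]
tool_rot: [[-0.203, 0.979, 0.001], [0.979, 0.203, 0.0], [-0.0, 0.001, -1.0]]
ft_force: [-4.0, -1.5, 10.1]
grip_width: 0.0356
```

>>> step_arm([
  {"x": 0, "y": 0, "z": 0, "wx": 0, "wy": 0, "wz": 0, "gripper": 4.5},
  {"x": 0, "y": 0, "z": 0, "wx": 0, "wy": 0, "wz": 0, "gripper": 5.5},
  {"x": 0, "y": 0, "z": 0, "wx": 0, "wy": 0, "wz": 0, "gripper": 5.5},
  {"x": 0, "y": 0, "z": 0, "wx": 0, "wy": 0, "wz": 0, "gripper": 5.5},
  {"x": 0, "y": 0, "z": -1, "wx": 0, "wy": 0, "wz": 0, "gripper": 5.5},
  {"x": 0, "y": 0, "z": -3, "wx": 0, "wy": 0, "wz": 0, "gripper": 5.5},
  {"x": 0, "y": 0, "z": -3, "wx": 0, "wy": 0, "wz": 0.08, "gripper": 6},
  {"x": 0, "y": 0, "z": -3, "wx": 0, "wy": 0, "wz": 0.08, "gripper": 6},
  {"x": 0, "y": 0, "z": 0, "wx": 0, "wy": 0, "wz": 0.08, "gripper": 6},
  {"x": 0, "y": 0, "z": 0, "wx": 0, "wy": 0, "wz": 0.08, "gripper": 6},
  {"x": 0, "y": 0, "z": 0, "wx": 0, "wy": 0, "wz": 0.08, "gripper": 6},
  {"x": 0, "y": 0, "z": 0, "wx": 0, "wy": 0, "wz": 0, "gripper": 6},
])

```text
time_s: 22.45
position: [0.5443, 0.2425, 0.2934]
tool_rot: [[0.195, 0.981, 0.001], [0.981, -0.195, 0.0], [0.0, 0.001, -1.0]]
ft_force: [0.4, 0.6, -0.1]
grip_width: 0.0597
```

Run:
```python
from h import *
plan((.5067,-.3155,.295,78),(.5067,-.3155,.1935,78),(.5067,-.3155,.294,101.5),(.5295,.3188,.294,101.5))
cv2.imwrite('pics/f.png',cv2.resize(env.get_image('scene')['color'][150:280,150:450],None,fx=2.6,fy=2.6))
```

```text
t 22.4 pos [0.5443 0.2425 0.2934] al 78.7 tilt [ 0.001  0.    -1.   ] grip 0.0597 F [ 0.4  0.6 -0.1]
  cm x -55.46 y 7.21 z -0.16  wz 0.013 rad
  cm x 0.00 y 0.00 z 10.15  wz 0.000 rad
  cm x 0.00 y 0.00 z -10.05  wz -0.410 rad
  cm x 61.70 y 14.88 z -0.00  wz 0.000 rad
```

View pics/f.png

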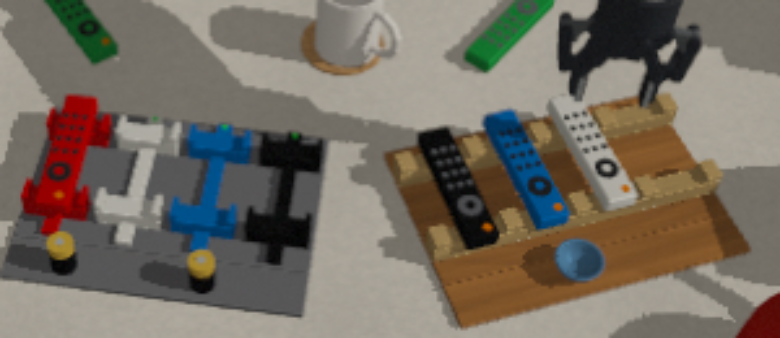

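White is in place at (590,150) and only red is left, at (65,160).

>>> step_arm([
  {"x": -2.5, "y": 0.33, "z": 0, "wx": 0, "wy": 0, "wz": 0, "gripper": 6},
  {"x": -4.7, "y": 0.61, "z": 0, "wx": 0, "wy": 0, "wz": 0, "gripper": 6},
  {"x": -4.7, "y": 0.61, "z": 0, "wx": 0, "wy": 0, "wz": 0, "gripper": 6},
  {"x": -4.7, "y": 0.61, "z": 0, "wx": 0, "wy": 0, "wz": 0, "gripper": 6},
  {"x": -4.7, "y": 0.61, "z": 0, "wx": 0, "wy": 0, "wz": 0, "gripper": 6},
  {"x": -4.7, "y": 0.61, "z": 0, "wx": 0, "wy": 0, "wz": 0, "gripper": 6},
  {"x": -4.7, "y": 0.61, "z": 0, "wx": 0, "wy": 0, "wz": 0, "gripper": 6},
  {"x": -4.7, "y": 0.61, "z": 0, "wx": 0, "wy": 0, "wz": 0, "gripper": 6},
  {"x": -4.7, "y": 0.61, "z": 0, "wx": 0, "wy": 0, "wz": 0, "gripper": 6},
  {"x": -4.7, "y": 0.61, "z": 0, "wx": 0, "wy": 0, "wz": 0, "gripper": 6},
  {"x": -4.7, "y": 0.61, "z": 0, "wx": 0, "wy": 0, "wz": 0, "gripper": 6},
  {"x": -3.5, "y": 0.45, "z": 0, "wx": 0, "wy": 0, "wz": 0, "gripper": 6},
  {"x": -1.8, "y": 0.25, "z": 0, "wx": 0, "wy": 0, "wz": 0, "gripper": 6},
  {"x": -0.66, "y": 0.08, "z": 0, "wx": 0, "wy": 0, "wz": 0, "gripper": 6},
  {"x": 0, "y": 0, "z": 0, "wx": 0, "wy": 0, "wz": 0, "gripper": 6},
])

```text
time_s: 24.0
position: [0.5072, -0.3153, 0.2927]
tool_rot: [[0.194, 0.981, -0.0], [0.981, -0.194, 0.0], [0.0, -0.0, -1.0]]
ft_force: [0.0, 0.6, 0.8]
grip_width: 0.0602
```

>>> step_arm([
  {"x": 0, "y": 0, "z": 2, "wx": 0, "wy": 0, "wz": 0, "gripper": 6},
  {"x": 0, "y": 0, "z": 2.5, "wx": 0, "wy": 0, "wz": 0, "gripper": 6},
  {"x": 0, "y": 0, "z": 2, "wx": 0, "wy": 0, "wz": 0, "gripper": 6},
  {"x": 0, "y": 0, "z": 2, "wx": 0, "wy": 0, "wz": 0, "gripper": 6},
  {"x": 0, "y": 0, "z": 1, "wx": 0, "wy": 0, "wz": 0, "gripper": 6},
  {"x": 0, "y": 0, "z": 0.45, "wx": 0, "wy": 0, "wz": 0, "gripper": 6},
  {"x": 0, "y": 0, "z": 0, "wx": 0, "wy": 0, "wz": 0, "gripper": 6},
  {"x": 0, "y": 0, "z": 0, "wx": 0, "wy": 0, "wz": 0, "gripper": 6},
])

```text
time_s: 24.8
position: [0.5074, -0.3154, 0.1941]
tool_rot: [[0.194, 0.981, 0.001], [0.981, -0.194, -0.001], [-0.001, 0.001, -1.0]]
ft_force: [-0.3, -0.6, 0.0]
grip_width: 0.0601
```

>>> step_arm([
  {"x": 0, "y": 0, "z": 0, "wx": 0, "wy": 0, "wz": 0, "gripper": 3},
  {"x": 0, "y": 0, "z": 0, "wx": 0, "wy": 0, "wz": 0, "gripper": 3},
  {"x": 0, "y": 0, "z": 0, "wx": 0, "wy": 0, "wz": 0, "gripper": 3},
  {"x": 0, "y": 0, "z": 0, "wx": 0, "wy": 0, "wz": 0, "gripper": 3},
  {"x": 0, "y": 0, "z": 0, "wx": 0, "wy": 0, "wz": 0, "gripper": 3},
  {"x": 0, "y": 0, "z": 0, "wx": 0, "wy": 0, "wz": 0, "gripper": 3},
  {"x": 0, "y": 0, "z": 0, "wx": 0, "wy": 0, "wz": 0, "gripper": 3},
])

```text
time_s: 25.5
position: [0.5073, -0.3157, 0.1941]
tool_rot: [[0.195, 0.981, 0.001], [0.981, -0.195, -0.001], [-0.001, 0.001, -1.0]]
ft_force: [-1.2, 0.3, 6.2]
grip_width: 0.0356
```

>>> step_arm([
  {"x": 0, "y": 0, "z": -0.5, "wx": 0, "wy": 0, "wz": 0, "gripper": 3},
  {"x": 0, "y": 0, "z": -1, "wx": 0, "wy": 0, "wz": 0, "gripper": 3},
  {"x": 0, "y": 0, "z": -2, "wx": 0, "wy": 0, "wz": 0, "gripper": 3},
  {"x": 0, "y": 0, "z": -2.5, "wx": 0, "wy": 0, "wz": 0, "gripper": 3},
  {"x": 0, "y": 0, "z": -2, "wx": 0, "wy": 0, "wz": -0.08, "gripper": 3},
  {"x": 0, "y": 0, "z": -2, "wx": 0, "wy": 0, "wz": -0.08, "gripper": 3},
  {"x": 0, "y": 0, "z": 0, "wx": 0, "wy": 0, "wz": -0.08, "gripper": 3},
  {"x": 0, "y": 0, "z": 0, "wx": 0, "wy": 0, "wz": -0.08, "gripper": 3},
  {"x": 0, "y": 0, "z": 0, "wx": 0, "wy": 0, "wz": -0.08, "gripper": 3},
])

```text
time_s: 26.4
position: [0.507, -0.3154, 0.294]
tool_rot: [[-0.206, 0.979, 0.0], [0.979, 0.206, -0.0], [-0.0, 0.0, -1.0]]
ft_force: [0.0, -0.7, -2.0]
grip_width: 0.0352
```

>>> step_arm([
  {"x": 2.1, "y": 0.5, "z": 0, "wx": 0, "wy": 0, "wz": 0, "gripper": 3},
  {"x": 4.5, "y": 1.1, "z": 0, "wx": 0, "wy": 0, "wz": 0, "gripper": 3},
  {"x": 4.5, "y": 1.1, "z": 0, "wx": 0, "wy": 0, "wz": 0, "gripper": 3},
  {"x": 4.5, "y": 1.1, "z": 0, "wx": 0, "wy": 0, "wz": 0, "gripper": 3},
  {"x": 4.5, "y": 1.1, "z": 0, "wx": 0, "wy": 0, "wz": 0, "gripper": 3},
  {"x": 4.5, "y": 1.1, "z": 0, "wx": 0, "wy": 0, "wz": 0, "gripper": 3},
  {"x": 4.5, "y": 1.1, "z": 0, "wx": 0, "wy": 0, "wz": 0, "gripper": 3},
  {"x": 4.5, "y": 1.1, "z": 0, "wx": 0, "wy": 0, "wz": 0, "gripper": 3},
  {"x": 4.5, "y": 1.1, "z": 0, "wx": 0, "wy": 0, "wz": 0, "gripper": 3},
  {"x": 4.5, "y": 1.1, "z": 0, "wx": 0, "wy": 0, "wz": 0, "gripper": 3},
  {"x": 4.5, "y": 1.1, "z": 0, "wx": 0, "wy": 0, "wz": 0, "gripper": 3},
  {"x": 4.5, "y": 1.1, "z": 0, "wx": 0, "wy": 0, "wz": 0, "gripper": 3},
  {"x": 4.5, "y": 1.1, "z": 0, "wx": 0, "wy": 0, "wz": 0, "gripper": 3},
  {"x": 3.2, "y": 0.8, "z": 0, "wx": 0, "wy": 0, "wz": 0, "gripper": 3},
  {"x": 1.6, "y": 0.4, "z": 0, "wx": 0, "wy": 0, "wz": 0, "gripper": 3},
  {"x": 0.8, "y": 0.2, "z": 0, "wx": 0, "wy": 0, "wz": 0, "gripper": 3},
  {"x": 0, "y": 0, "z": 0, "wx": 0, "wy": 0, "wz": 0, "gripper": 3},
  {"x": 0, "y": 0, "z": 0, "wx": 0, "wy": 0, "wz": 0, "gripper": 3},
])

```text
time_s: 28.2
position: [0.5302, 0.318, 0.2933]
tool_rot: [[-0.202, 0.979, -0.0], [0.979, 0.202, -0.0], [-0.0, -0.0, -1.0]]
ft_force: [0.2, -1.0, -1.1]
grip_width: 0.0354
```

Run:
```python
from h import *
plan((.5295,.3188,.1945,101.5))
```

```text
t 28.2 pos [0.5302 0.318  0.2933] al 101.6 tilt [-0. -0. -1.] grip 0.0354 F [ 0.2 -1.  -1.1]
  cm x 0.09 y -0.05 z 9.88  wz 0.002 rad
```

>>> step_arm([
  {"x": 0, "y": 0, "z": 2, "wx": 0, "wy": 0, "wz": 0, "gripper": 3},
  {"x": 0, "y": 0, "z": 2.5, "wx": 0, "wy": 0, "wz": 0, "gripper": 3},
  {"x": 0, "y": 0, "z": 2, "wx": 0, "wy": 0, "wz": 0, "gripper": 3},
  {"x": 0, "y": 0, "z": 1.5, "wx": 0, "wy": 0, "wz": 0, "gripper": 3},
  {"x": 0, "y": 0, "z": 0.8, "wx": 0, "wy": 0, "wz": 0, "gripper": 3},
  {"x": 0, "y": 0, "z": 0.5, "wx": 0, "wy": 0, "wz": 0, "gripper": 3},
  {"x": 0, "y": 0, "z": 0.2, "wx": 0, "wy": 0, "wz": 0, "gripper": 3},
  {"x": 0, "y": 0, "z": 0.2, "wx": 0, "wy": 0, "wz": 0, "gripper": 3},
  {"x": 0, "y": 0, "z": 0.1, "wx": 0, "wy": 0, "wz": 0, "gripper": 3},
  {"x": 0, "y": 0, "z": 0.1, "wx": 0, "wy": 0, "wz": 0, "gripper": 3},
  {"x": 0, "y": 0, "z": 0, "wx": 0, "wy": 0, "wz": 0, "gripper": 3},
  {"x": 0, "y": 0, "z": 0, "wx": 0, "wy": 0, "wz": 0, "gripper": 3},
])

```text
time_s: 29.4
position: [0.5299, 0.3193, 0.1944]
tool_rot: [[-0.203, 0.979, 0.0], [0.979, 0.203, 0.0], [0.0, 0.0, -1.0]]
ft_force: [-0.5, -0.5, -0.9]
grip_width: 0.0354
```

>>> step_arm([
  {"x": 0, "y": 0, "z": 0.1, "wx": 0, "wy": 0, "wz": 0, "gripper": 3},
  {"x": 0, "y": 0, "z": 0, "wx": 0, "wy": 0, "wz": 0, "gripper": 3},
  {"x": 0, "y": 0, "z": 0, "wx": 0, "wy": 0, "wz": 0, "gripper": 3},
])

```text
time_s: 29.7
position: [0.5299, 0.3193, 0.1941]
tool_rot: [[-0.203, 0.979, 0.001], [0.979, 0.203, 0.0], [0.0, 0.001, -1.0]]
ft_force: [-2.5, -1.3, 5.7]
grip_width: 0.0353
```

>>> step_arm([
  {"x": 0, "y": 0, "z": 0, "wx": 0, "wy": 0, "wz": 0, "gripper": 4.5},
  {"x": 0, "y": 0, "z": 0, "wx": 0, "wy": 0, "wz": 0, "gripper": 5.5},
  {"x": 0, "y": 0, "z": 0, "wx": 0, "wy": 0, "wz": 0, "gripper": 5.5},
  {"x": 0, "y": 0, "z": 0, "wx": 0, "wy": 0, "wz": 0, "gripper": 5.5},
  {"x": 0, "y": 0, "z": -1, "wx": 0, "wy": 0, "wz": 0, "gripper": 5.5},
  {"x": 0, "y": 0, "z": -3, "wx": 0, "wy": 0, "wz": 0, "gripper": 5.5},
  {"x": 0, "y": 0, "z": -4, "wx": 0, "wy": 0, "wz": 0, "gripper": 6},
  {"x": 0, "y": 0, "z": -4, "wx": 0, "wy": 0, "wz": 0, "gripper": 6},
  {"x": 2, "y": -3, "z": -2, "wx": 0, "wy": 0, "wz": 0, "gripper": 6},
  {"x": 2, "y": -4, "z": -1, "wx": 0, "wy": 0, "wz": 0, "gripper": 6},
  {"x": 2, "y": -4, "z": -1, "wx": 0, "wy": 0, "wz": 0, "gripper": 6},
  {"x": 2, "y": -4, "z": 0, "wx": 0, "wy": 0, "wz": 0, "gripper": 6},
  {"x": 2, "y": -4, "z": 0, "wx": 0, "wy": 0, "wz": 0, "gripper": 6},
  {"x": 2, "y": -4, "z": 0, "wx": 0, "wy": 0, "wz": 0, "gripper": 6},
  {"x": 0, "y": 0, "z": 0, "wx": 0, "wy": 0, "wz": 0, "gripper": 6},
  {"x": 0, "y": 0, "z": 0, "wx": 0, "wy": 0, "wz": 0, "gripper": 6},
])

```text
time_s: 31.3
position: [0.2797, 0.3903, 0.3541]
tool_rot: [[-0.205, 0.979, 0.001], [0.979, 0.205, 0.001], [0.001, 0.001, -1.0]]
ft_force: [0.9, -0.5, 0.5]
grip_width: 0.0598
```

Run:
```python
from h import *
plan()
d=env.get_image('top')
O=np.array([.5587,.2053]);a=np.radians(11.5)
q,r=np.meshgrid(np.arange(380),np.arange(260));X=.13-r/S;Y=.19-q/S
P=np.stack([O[0]+np.cos(a)*X-np.sin(a)*Y,O[1]+np.sin(a)*X+np.cos(a)*Y,np.full(r.shape,.048)],-1).reshape(-1,3)
p=cv2.projectPoints(P,np.array(d['rvec'],float),np.array(d['tvec'],float),np.array(d['camera_matrix']),np.array(d['distortion']))[0]
im=cv2.resize(cv2.remap(d['color'],p.reshape(r.shape+(2,)).astype(np.float32),None,cv2.INTER_LINEAR),None,fx=2,fy=2)
for y in(-.117,-.039,.039,.117): cv2.line(im,(int((.19-y)*2000),0),(int((.19-y)*2000),519),(0,255,255),1)
for x in(-.075,0,.075): cv2.line(im,(0,int((.13-x)*2000)),(759,int((.13-x)*2000)),(0,255,255),1)
cv2.imwrite('pics/g.png',im)
cv2.imwrite('pics/h.png',cv2.resize(env.get_image('scene')['color'][150:280,150:450],None,fx=2.6,fy=2.6))
```

```text
t 31.3 pos [0.2797 0.3903 0.3541] al 101.8 tilt [ 0.001  0.001 -1.   ] grip 0.0598 F [ 0.9 -0.5  0.5]
```

View pics/g.png

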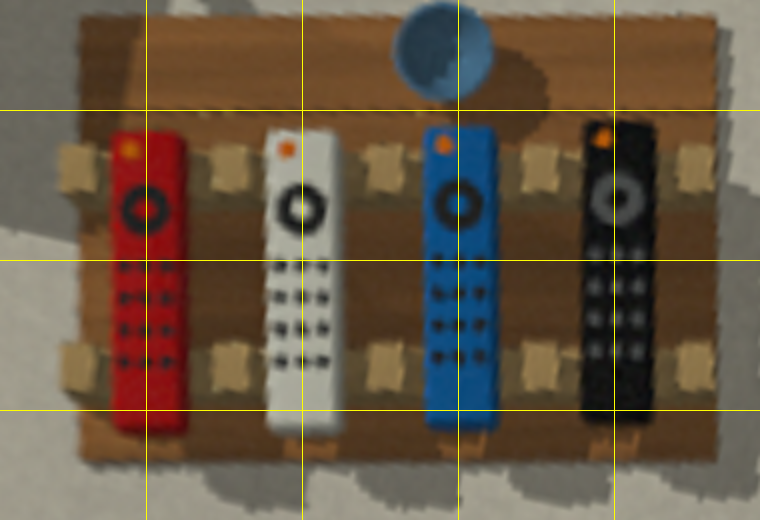

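View pics/h.png

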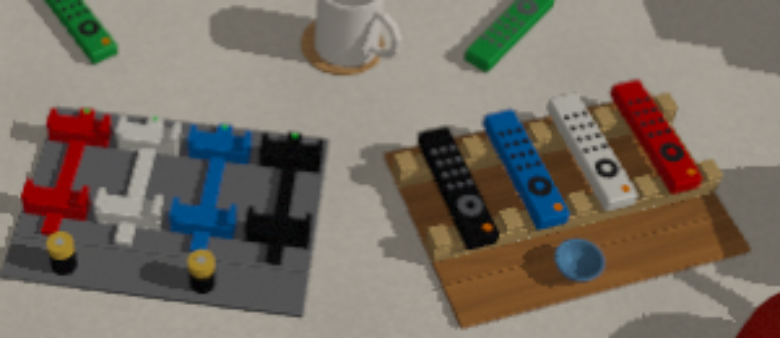

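All four are flat in their places: red, white, blue and black, left to right. They sit within about 3 mm of centre across and about 10 mm along, and the arm is clear. I'll hand it in.

```bash
python3 -c "
from rig import env
print(env.close_job())"
```

```text
the job is handed in; nothing more can be done
None
```

All four remotes are in the rack in reverse order, and I handed the job in at about 31 s of the 106 s limit. From the robot's left, the rack now reads red, white, blue, black; the docks read black, blue, white, red.

**Placing:** I gripped each remote across its width at 40 N. Each one was lowered until the rails pushed back with 6–10 N, then released. None was dropped.

**Last checks:** The final top and scene pictures show all four flat, keys up, across both rails and parallel to the rack. They sit about 3 mm off centre across (limit 16 mm) and 3–10 mm towards the robot along their length (limit 25 mm). I had aimed them 6 mm that way to stay clear of the blue bowl at the rack's far edge. The gripper was open and well clear of everything.

**Problems:** The first two move calls were refused because every row needs all seven values. Nothing moved, and I sent them again in full. No check failed or disagreed.

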